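# Clear the banding wheel for the next tumbler

## Task

The yellow tumbler on the potter's banding wheel is finished: take it off and stand it upright on the wooden ware board, wholly on the board. Then stand the unglazed terracotta tumbler upright in the middle of the cleared wheel, ready for decorating. Set both down gently; do not drop them or knock them over.

Things in the scene. Friction and masses are not known exactly. Their poses are not given: they have to be found in the camera images.
- yellow_tumbler: Yellow glazed stoneware tumbler, upright near the middle of the banding wheel at the start. Loose, straight-sided, 58 mm outer diameter (54 mm at the foot), 70 mm tall, wall 4 mm, open at the top, no handle, about 150 g. Origin: centre of its underside, z up along its axis; round, so yaw is of no account.
- terracotta_tumbler: Unglazed orange-brown terracotta tumbler, upright on the table at the start; a black and a white one of the same shape stand near (110 mm or more between centres). Loose, straight-sided, 58 mm outer diameter (54 mm at the foot), 70 mm tall, wall 4 mm, open at the top, no handle, about 150 g. Origin: centre of its underside, z up along its axis; round, so yaw is of no account.
- wheel: Banding wheel (decorator's turntable), fixed and locked so it does not turn: a light-grey metal round flat head, 160 mm diameter, with dark concentric rings, on a dark foot of 120 mm diameter. Origin: on its axis at table height, z up; its flat top is 75 mm above the origin. The smallest ring (66 mm across) is a little wider than a tumbler.
- ware_board: Ware board: a plain flat brown wooden plank fixed to the table, 240 mm along its x, 160 mm along its y, 20 mm thick, empty. Origin: centre of its underside at table height, z up; its top is 20 mm above the origin. It may be turned up to about 11 degrees.

How it is judged:
On the way:
1. the yellow tumbler stands upright, at rest and released on the ware board (x of yellow_tumbler in the frame of ware_board between -0.096 and 0.096 m and y of yellow_tumbler in the frame of ware_board between -0.056 and 0.056 m and z of yellow_tumbler in the frame of ware_board between 0.012 and 0.028 m and angle between yellow_tumbler's own z axis and vertical below 0.17 rad and linear speed of yellow_tumbler below 0.03 m/s and angular speed of yellow_tumbler below 0.3 rad/s and contact force between yellow_tumbler and the fingers below 0.1 N), for 0.2 s.
At the end, for the whole second after the job is handed in: Both tumblers stand at rest, upright within 10 degrees: the yellow one on the ware board, its centre within 96 mm (board x) and 56 mm (board y) of the board's centre; the terracotta one on the wheel, within 20 mm of its axis. Each foot is within 8 mm of the surface below (x of yellow_tumbler in the frame of ware_board between -0.096 and 0.096 m and y of yellow_tumbler in the frame of ware_board between -0.056 and 0.056 m and z of yellow_tumbler in the frame of ware_board between 0.012 and 0.028 m and angle between each of yellow_tumbler, terracotta_tumbler's own z axis and vertical below 0.17 rad and linear speed of each of yellow_tumbler, terracotta_tumbler below 0.03 m/s and angular speed of each of yellow_tumbler, terracotta_tumbler below 0.3 rad/s and horizontal distance between terracotta_tumbler and wheel below 0.02 m and z of terracotta_tumbler in the frame of wheel between 0.067 and 0.083 m); the robot touches nothing.
It fails at once if the yellow tumbler is dropped or knocked flying (faster than 0.75 m/s while the fingers do not touch it) (contact force between yellow_tumbler and the fingers below 0.01 N and linear speed of yellow_tumbler above 0.75 m/s).
It fails at once if the terracotta tumbler is dropped or knocked flying (faster than 0.75 m/s while the fingers do not touch it) (contact force between terracotta_tumbler and the fingers below 0.01 N and linear speed of terracotta_tumbler above 0.75 m/s).
It fails at once if a tumbler is knocked over (leans more than 57 degrees) (angle between any of yellow_tumbler, terracotta_tumbler's own z axis and vertical above 1 rad).
It also fails if it takes over 59 s, if anything falls off the work surface, if the arm or the gripper's body presses on something with over 40 N, if the wrist force passes 120 N, or if a joint passes its speed limit or range.

## Robot

A 6-joint arm with a two-finger parallel gripper is mounted at the origin on the work surface. World frame = base frame: x ahead of the robot, y to its left, z up, the work surface at z = 0. Lengths are in m, angles in rad, forces in N, time in s.
With the tool pointing down it reaches from about 0.35 to 0.85 m from the base axis. Payload 8.1 kg.
Tool frame: the origin (TCP) lies at the centre of the arm's flange, where the gripper is bolted on; the fingertips stand 186 mm ahead of it and the grasp point (between the pads) lies 167 mm ahead of it; z points along the fingers, y is the line along which they close (so a half turn about z gives the same grasp; the last joint's range is limited). The gripper opens to 93 mm and grips with 3 to 60 N. Pads are 15 mm wide; open, the fingers measure 128 mm over their backs; the gripper's body (75 mm by 188 mm) begins 65 mm behind the grasp point.
Start: joints at [-1.325, 0.13, 1.488, -0, 1.523, -0.085], TCP at [0.195, -0.567, 0.405] pointing down, gripper open.
Joint ranges: [-2.96, 2.96], [-0.89, 2.26], [0.02, 2.5], [-1.34, 4.48], [0, 2.73], [-2.66, 2.66]. Speed limits (rad/s): [2.39, 2.39, 2.79, 3.14, 3.14, 3.14].

## Interface

Orientations are given as a rotation vector (axis times angle).
In Python, from plant import robot gives the robot as it stands.
- The arm moves only by the tool apply_moves, never from a script. Its argument "series" is a list of rows, each a list of 2 entries, a list of its own where there are three numbers: the shift along the tool's x, y, z in mm, then the turn, a rotation vector about the tool's x, y, z in rad. A call has 1 to 12 rows; each row shifts and turns the commanded pose from where the row before left it, along the tool's axes as they then stand; what a row does not reach is not made up. A row lasts 1/12 s, in which the tool goes at most 41.7 mm and 7.16 degrees, less where a joint would pass 70% of its speed; a pose out of reach is approached as far as the arm can. A call is refused whole if a number of a shift passes 41.7 or a number of a turn 0.125, either way. A call with a gripper value outside its range is refused whole. "claw" is the opening, from 0 (shut) to 1 (fully open), set as the call begins (left out, the last holds). The fingers move at their own pace and stop on an object; "newtons" is the grip in N (left out, the last holds). Time passes only in rows, so rows that do not move let the fingers close. It gives the time, the measured TCP pose, the force, the opening and the grip force at its end, in the units of the state.
- robot.read_state(): the state, without advancing time (a new reading comes with each control period).
- robot.read_camera(name): name is "scene" or "top" or "wrist"; returns (picture, depth): 480x640x3 uint8, blue, green, red; 480x640 float32, m along the optical axis (not along the pixel's ray), 0 where there is no reading.
- robot.calibration(name): a dict with "fx", "fy", "cx", "cy" (pixels), "D" ([k1, k2, p1, p2, k3] as OpenCV has them; the pictures are not rectified), "extrinsics" (4x4, takes a point from world to camera coordinates). Camera axes: x right, y down, z forward; pixel columns grow to the right and rows downward; lengths in m; the calibration is good to about 2 mm. A picture is of the moment at which its call begins: read the wrist's pose just before it. calibration takes no time and is no camera call; for the wrist camera it gives the pose at the moment of the call.
- robot.close_job(): hands the job in; it is judged then, once.
The state is a dict: "t": time; "q": joint angles; "dq": joint speeds; "joint_torque": joint torques, N m; "tool_pos": TCP position; "orientation": TCP orientation; "force": force on the tool from outside, world axes, zero at the start; "wrist_torque": the same for the moment, N m; "opening": finger opening in m; "gripper_force": force on a finger pad.
Only numpy, scipy, OpenCV 4.12 (cv2) and the standard library are available. Lean on these libraries where they do the work, as an engineer would, in place of code of your own. Each camera call takes 0.05 s, during which the arm holds its last target. There are 200 camera calls.

## Working session

There is one attempt and no reset: what is moved stays moved. The work goes in short steps, Python scripts to look and compute and a tool call to move; the robot and the scene stay as the last step left them, time stands still between calls to the robot, and variables do not carry over. Pictures are saved under pics/ and viewed, at most 10 in all, crops included, and the job is handed in when it is done.

Besides the shell and the picture viewer there is one more tool, called after "Request:" as name(argument=value, ...), one argument or row to a line, values as JSON. apply_moves: Moves the arm, as the interface text tells. Its arguments: {"type":"object","properties":{"series":{"type":"array"},"claw":{"type":"number"},"newtons":{"type":"number"}},"required":["series"]}

```bash
mkdir -p pics; cat > h.py <<'E'
import numpy as np, cv2
from plant import robot
def snap(n,f=None):
    c=robot.calibration(n); b,d=robot.read_camera(n)
    if f: cv2.imwrite('pics/'+f,b)
    return b,d,c
def KD(c): return np.array([[c['fx'],0,c['cx']],[0,c['fy'],c['cy']],[0,0,1]],float),np.array(c['D'],float)
def toplane(c,uv,z):
    K,D=KD(c); E=np.array(c['extrinsics']); R,t=E[:3,:3],E[:3,3]
    n=cv2.undistortPoints(np.array(uv,float).reshape(-1,1,2),K,D).reshape(-1,2)
    r=np.c_[n,np.ones(len(n))]@R; o=-R.T@t
    return o+r*((z-o[2])/r[:,2])[:,None]
def cloud(c,d):
    v,u=np.nonzero(d>0); K,D=KD(c); E=np.array(c['extrinsics'])
    n=cv2.undistortPoints(np.c_[u,v].astype(float).reshape(-1,1,2),K,D).reshape(-1,2)
    P=np.zeros(d.shape+(3,))*np.nan
    P[v,u]=(np.c_[n,np.ones(len(n))]*d[v,u][:,None]-E[:3,3])@E[:3,:3]
    return P
E
python3 - <<'E'
from h import *
s=robot.read_state(); print(s['t'],s['tool_pos'],s['orientation'],s['opening'])
for n in('scene','top'):
    b,d,c=snap(n,n+'0.png'); E=np.array(c['extrinsics']); print(n,c['fx'],(-E[:3,:3].T@E[:3,3]).round(3),(d>0).mean())
E
```

```text
0.0 [ 0.1948488  -0.56724736  0.40372666] [-3.09699547e+00 -5.16957937e-01  2.40083581e-04] 0.09323272405293855
scene 592.2868305316689 [1.435 0.365 0.737] 0.996044921875
top 489.3811933625394 [0.447 0.051 1.156] 0.9960286458333333
```

View pics/top0.png

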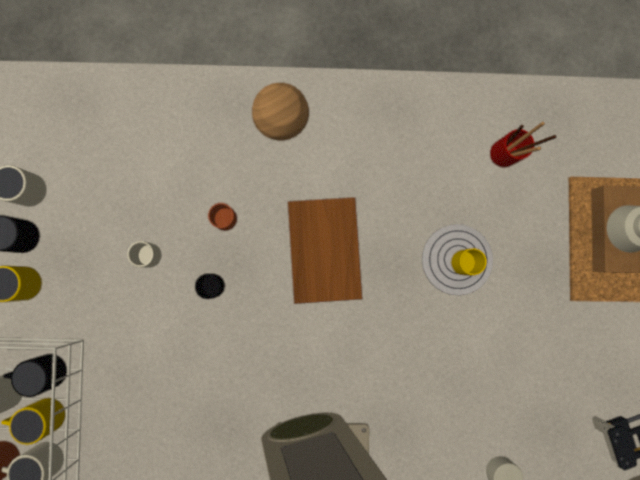

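View pics/scene0.png

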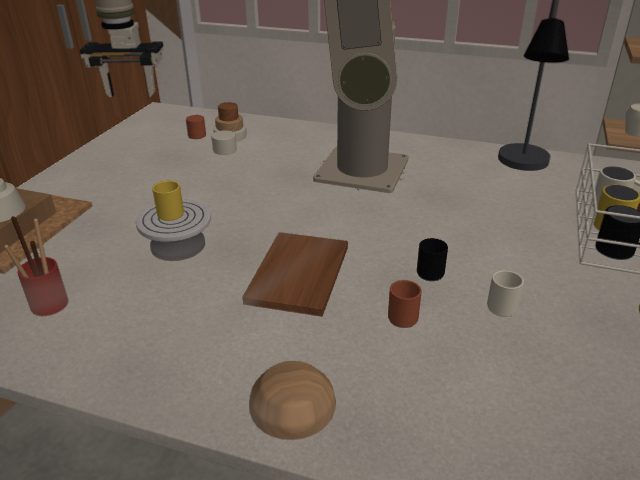

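The top view shows the wheel at about (457,260) with the yellow tumbler at (470,262), and the board at (325,250). Terracotta is at (222,216), with black at (209,286) and white at (144,254). The scene view agrees. Next I'll measure positions from depth and rays.

```bash
python3 - <<'E'
from h import *
b,d,c=snap('top'); P=cloud(c,d); hsv=cv2.cvtColor(b,cv2.COLOR_BGR2HSV)
vv,uu=np.mgrid[:480,:640]
def box(u,v,r): return (abs(uu-u)<r)&(abs(vv-v)<r)
# rims by height
for n,u,v,z0 in(('yel',470,262,.145),('ter',222,216,.07),('blk',209,286,.07),('wht',144,254,.07)):
    m=box(u,v,28)&(abs(P[...,2]-z0)<.012); p=P[m]; 
    (cx,cy),r=cv2.minEnclosingCircle(p[:,:2].astype(np.float32)); print(n,m.sum(),cx,cy,r,np.median(p[:,2]))
m=box(457,260,50)&(abs(P[...,2]-.075)<.012); p=P[m]; (cx,cy),r=cv2.minEnclosingCircle(p[:,:2].astype(np.float32)); print('wheel depth',cx,cy,r,np.median(p[:,2]))
# colour-based
m=(box(457,260,45)&(hsv[...,1]<40)&(hsv[...,2]>0)).astype(np.uint8)
for n,u,v,lo,hi,z in(('yel',470,262,(20,150,60),(35,255,255),.145),('ter',222,216,(0,130,50),(12,255,255),.07)):
    k=cv2.inRange(hsv,lo,hi)*box(u,v,25).astype(np.uint8)
    x=max(cv2.findContours(k,0,2)[0],key=cv2.contourArea); print(n,cv2.boundingRect(x))
m=(box(325,250,65)&(hsv[...,1]>110)).astype(np.uint8)
x=max(cv2.findContours(m,0,2)[0],key=cv2.contourArea); w=toplane(c,x.reshape(-1,2),.02); print('board',cv2.minAreaRect(w[:,:2].astype(np.float32)))
E
```

```text
yel 241 0.4872361719608307 -0.303303062915802 0.029694611206650734 0.14379660822725723
ter 190 0.581430971622467 0.235599547624588 0.029214438050985336 0.0692837835352845
blk 190 0.42350754141807556 0.2602367401123047 0.029430313035845757 0.06956410914571644
wht 218 0.4919336140155792 0.4116482734680176 0.029783282428979874 0.06854568558602803
wheel depth 0.493103951215744 -0.29329317808151245 0.08079254627227783 0.0754667888182171
yel (452, 248, 35, 28)
ter (209, 204, 27, 26)
board ((0.5112639665603638, 0.0016669780015945435), (0.23675265908241272, 0.15684103965759277), 4.791861057281494)
```

Request:
apply_moves(
  series=[
    [[15,-6.5,0],[0,0,0]],
    [[31,-13.5,0],[0,0,0]],
    [[31,-13.5,0],[0,0,0]],
    [[31,-13.5,0],[0,0,0]],
    [[31,-13.5,0],[0,0,0]],
    [[31,-13.5,0],[0,0,0]],
    [[31,-13.5,0],[0,0,0]],
    [[31,-13.5,0],[0,0,0]],
    [[31,-13.5,0],[0,0,0]],
    [[31,-13.5,0],[0,0,0]],
    [[31,-13.5,0],[0,0,0]],
    [[31,-13.5,0],[0,0,0]],
  ],
  claw=1,
  newtons=15,
)

```text
t: 1.15
tool_pos: [0.4824, -0.3031, 0.4047]
orientation: [-3.098, -0.518, -0.0]
force: [-0.5, 0.4, 0.7]
opening: 0.0928
gripper_force: 0.0
```

```bash
cat >> h.py <<'E'
from scipy.spatial.transform import Rotation as Ro
def togo(tx,ty,tz):
    s=robot.read_state(); R=Ro.from_rotvec(s['orientation']).as_matrix()
    g=np.array([tx,ty,tz])-R[:,2]*.167
    print('t %.2f'%s['t'],'TCP',np.round(s['tool_pos'],4),'toolz',R[:,2].round(4),'go mm',(R.T@(g-s['tool_pos'])*1000).round(1),'open',round(s['opening'],4),'gf',round(float(np.max(s['gripper_force'])),2),'F',np.round(s['force'],1))
E
python3 - <<'E'
from h import *
b,d,c=snap('wrist','w1.png'); P=cloud(c,d)
m=abs(P[...,2]-.145)<.01; p=P[m]; p=p[np.hypot(p[:,0]-.487,p[:,1]+.303)<.045]
print(len(p),cv2.minEnclosingCircle(p[:,:2].astype(np.float32)),np.median(p[:,2]))
m=abs(P[...,2]-.075)<.006; p=P[m];print(len(p),cv2.minEnclosingCircle(p[:,:2].astype(np.float32)))
togo(.487,-.303,.12)
E
```

```text
1981 ((0.4836309254169464, -0.3052506744861603), 0.029140252619981766) 0.14365459882120862
23617 ((0.49081695079803467, -0.2950378656387329), 0.0802743062376976)
t 1.20 TCP [ 0.4857 -0.2993  0.4046] toolz [ 0.0024  0.0029 -1.    ] go mm [ -0.9   4.5 117.6] open 0.0929 gf 0.0 F [0.9 3.8 0.4]
```

View pics/w1.png

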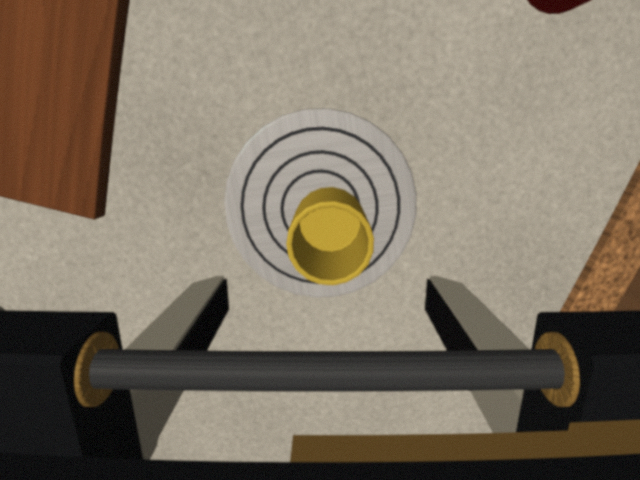

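The wrist view shows the yellow tumbler's rim centred at about (330,243) and the wheel at (320,203). It lies between the fingers and agrees with the top view to 3–4 mm, so I'll descend.

Request:
apply_moves(
  series=[
    [[-2,5,8],[0,0,0]],
    [[0,0,18],[0,0,0]],
    [[0,0,18],[0,0,0]],
    [[0,0,18],[0,0,0]],
    [[0,0,18],[0,0,0]],
    [[0,0,16],[0,0,0]],
    [[0,0,11],[0,0,0]],
    [[0,0,7],[0,0,0]],
    [[0,0,3],[0,0,0]],
    [[0,0,0],[0,0,0]],
    [[0,0,0],[0,0,0]],
  ],
)

```text
t: 2.12
tool_pos: [0.4812, -0.3109, 0.2885]
orientation: [3.098, 0.517, 0.001]
force: [-0.2, -0.0, -0.5]
opening: 0.093
gripper_force: 0.0
```

Request:
apply_moves(
  series=[
    [[0,0,0],[0,0,0]],
    [[0,0,0],[0,0,0]],
    [[0,0,0],[0,0,0]],
    [[0,0,0],[0,0,0]],
    [[0,0,0],[0,0,0]],
    [[0,0,0],[0,0,0]],
    [[0,0,0],[0,0,0]],
    [[0,0,0],[0,0,0]],
  ],
  claw=0.3,
  newtons=15,
)

```text
t: 2.78
tool_pos: [0.481, -0.3105, 0.2879]
orientation: [-3.098, -0.517, -0.0]
force: [-0.8, 2.7, 2.9]
opening: 0.0575
gripper_force: 14.8
```

```bash
python3 - <<'E'
from h import *
togo(.487,-.303,.12)
togo(.511,.002,.2)
E
```

```text
t 2.78 TCP [ 0.481  -0.3105  0.2879] toolz [ 1.e-04  3.e-04 -1.e+00] go mm [ 8.  -5.1  0.9] open 0.0575 gf 14.8 F [-0.8  2.7  2.9]
t 2.78 TCP [ 0.481  -0.3105  0.2879] toolz [ 1.e-04  3.e-04 -1.e+00] go mm [ 129.8 -285.8  -79. ] open 0.0575 gf 14.8 F [-0.8  2.7  2.9]
```

The earlier reading was mid-swing, so the grip sits about 6 mm off along tool x. I'll open, recentre and grip again.

Request:
apply_moves(
  series=[
    [[0,0,0],[0,0,0]],
    [[0,0,0],[0,0,0]],
    [[0,0,0],[0,0,0]],
    [[0,0,0],[0,0,0]],
    [[2,0,0],[0,0,0]],
    [[2,0,0],[0,0,0]],
    [[2,0,0],[0,0,0]],
    [[0,0,0],[0,0,0]],
    [[0,0,0],[0,0,0]],
    [[0,0,0],[0,0,0]],
  ],
  claw=0.85,
)

```text
t: 3.62
tool_pos: [0.4867, -0.3086, 0.2877]
orientation: [-3.099, -0.517, 0.0]
force: [-0.0, 0.9, -0.4]
opening: 0.079
gripper_force: 0.0
```

```bash
python3 - <<'E'
from h import *
b,d,c=snap('wrist','w2.png'); P=cloud(c,d)
m=abs(P[...,2]-.145)<.008; p=P[m]; p=p[np.hypot(p[:,0]-.487,p[:,1]+.303)<.05]
(x,y),r=cv2.minEnclosingCircle(p[:,:2].astype(np.float32)); print(len(p),x,y,r)
togo(x,y,.12)
E
```

```text
6760 0.4921129047870636 -0.30125758051872253 0.04974500089883804
t 3.67 TCP [ 0.4866 -0.3087  0.2877] toolz [-1.e-04  0.e+00 -1.e+00] go mm [ 7.6 -5.2  0.7] open 0.0789 gf 0.0 F [0.6 0.4 1.1]
```

View pics/w2.png

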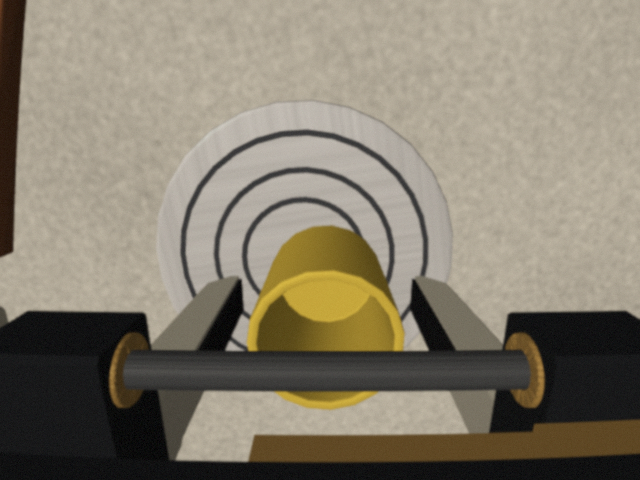

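The rim ellipse spans columns 248–405 and rows 270–408, centred at about (326,339), midway between the fingers. I'll cast that pixel onto the z = 0.145 plane.

```bash
python3 - <<'E'
from h import *
c=robot.calibration('wrist'); x,y,_=toplane(c,[[326.5,339]],.145)[0]; print(x,y)
print(toplane(c,[[248,339],[405,339],[326,270],[326,408]],.145).round(4))
togo(x,y,.12); togo(.511,.002,.2)
E
```

```text
0.48778748134097527 -0.30868585312889746
[[ 0.4785 -0.2821  0.145 ]
 [ 0.4969 -0.3353  0.145 ]
 [ 0.5126 -0.3     0.145 ]
 [ 0.4595 -0.3182  0.145 ]]
t 3.67 TCP [ 0.4866 -0.3087  0.2877] toolz [-1.e-04  0.e+00 -1.e+00] go mm [1.1 0.4 0.7] open 0.0789 gf 0.0 F [0.6 0.4 1.1]
t 3.67 TCP [ 0.4866 -0.3087  0.2877] toolz [-1.e-04  0.e+00 -1.e+00] go mm [ 124.  -285.9  -79.3] open 0.0789 gf 0.0 F [0.6 0.4 1.1]
```

Request:
apply_moves(
  series=[
    [[0,0,0],[0,0,0]],
    [[0,0,0],[0,0,0]],
    [[0,0,0],[0,0,0]],
    [[0,0,0],[0,0,0]],
    [[0,0,0],[0,0,0]],
    [[0,0,0],[0,0,0]],
    [[0,0,-5],[0,0,0]],
    [[0,0,-10],[0,0,0]],
    [[0,0,-15],[0,0,0]],
    [[0,0,-10],[0,0,0]],
    [[0,0,0],[0,0,0]],
  ],
  claw=0.3,
  newtons=15,
)

```text
t: 4.58
tool_pos: [0.4875, -0.3093, 0.3315]
orientation: [3.095, 0.517, 0.006]
force: [1.1, -0.8, -2.1]
opening: 0.0583
gripper_force: 15.0
```

Request:
apply_moves(
  series=[
    [[5,-12,0],[0,0,0]],
    [[10,-24,0],[0,0,0]],
    [[13,-30,0],[0,0,0]],
    [[13,-30,0],[0,0,0]],
    [[13,-30,0],[0,0,0]],
    [[13,-30,0],[0,0,0]],
    [[13,-30,0],[0,0,0]],
    [[13,-30,0],[0,0,0]],
    [[13,-30,0],[0,0,0]],
    [[10,-24,0],[0,0,0]],
    [[6,-12,0],[0,0,0]],
    [[2,-4,0],[0,0,0]],
  ],
)

```text
t: 5.58
tool_pos: [0.5105, 0.0049, 0.327]
orientation: [-3.097, -0.522, 0.001]
force: [-0.0, 0.2, -2.1]
opening: 0.0577
gripper_force: 15.0
```

Request:
apply_moves(
  series=[
    [[0,0,0],[0,0,0]],
    [[0,0,8],[0,0,0]],
    [[0,0,16],[0,0,0]],
    [[0,0,18],[0,0,0]],
    [[0,0,18],[0,0,0]],
    [[0,0,14],[0,0,0]],
    [[0,0,8],[0,0,0]],
    [[0,0,4],[0,0,0]],
    [[0,0,0],[0,0,0]],
    [[0,0,0],[0,0,0]],
  ],
)

```text
t: 6.42
tool_pos: [0.5113, 0.0016, 0.2421]
orientation: [3.099, 0.516, 0.001]
force: [1.2, -0.1, -1.0]
opening: 0.0583
gripper_force: 15.0
```

```bash
python3 - <<'E'
from h import *
togo(.511,.002,.0657)
b,d,c=snap('scene','s2.png'); cv2.imwrite('pics/s2c.png',cv2.resize(b[130:360,150:450],None,fx=2,fy=2))
togo(.511,.002,.0657)
E
```

```text
t 6.42 TCP [0.5113 0.0016 0.2421] toolz [ 4.e-04 -1.e-04 -1.e+00] go mm [-0.2 -0.5  9.4] open 0.0583 gf 15.0 F [ 1.2 -0.1 -1. ]
t 6.47 TCP [0.5115 0.0017 0.2426] toolz [ 1.4e-03 -2.0e-04 -1.0e+00] go mm [-0.6 -0.5  9.9] open 0.0584 gf 15.0 F [ 0.8 -0.6 -1.7]
```

View pics/s2c.png

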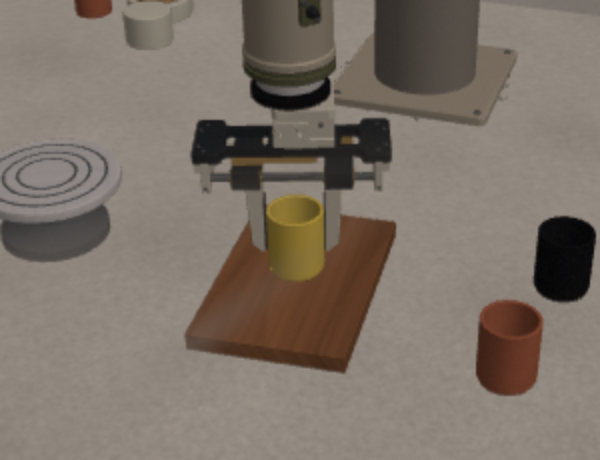

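The crop shows the yellow tumbler held upright at (296,240), over the middle of the board and just above it. I'll lower it the last ~9 mm slowly.

Request:
apply_moves(
  series=[
    [[0,0,3],[0,0,0]],
    [[0,0,3],[0,0,0]],
    [[0,0,2],[0,0,0]],
    [[0,0,1],[0,0,0]],
    [[0,0,0],[0,0,0]],
    [[0,0,0],[0,0,0]],
  ],
)

```text
t: 6.97
tool_pos: [0.5111, 0.0022, 0.2328]
orientation: [3.099, 0.517, 0.0]
force: [-0.2, -0.4, -2.0]
opening: 0.058
gripper_force: 15.0
```

Request:
apply_moves(
  series=[
    [[0,0,0.7],[0,0,0]],
    [[0,0,0.7],[0,0,0]],
    [[0,0,0],[0,0,0]],
    [[0,0,0],[0,0,0]],
  ],
)

```text
t: 7.3
tool_pos: [0.5112, 0.0022, 0.2327]
orientation: [3.099, 0.518, 0.0]
force: [-6.6, 1.5, 12.8]
opening: 0.0583
gripper_force: 15.0
```

In contact. I'll release and rise to above the terracotta tumbler.

Request:
apply_moves(
  series=[
    [[0,0,-0.7],[0,0,0]],
    [[0,0,0],[0,0,0]],
    [[0,0,0],[0,0,0]],
    [[0,0,0],[0,0,0]],
    [[0,0,0],[0,0,0]],
    [[0,0,0],[0,0,0]],
    [[0,0,-4],[0,0,0]],
    [[0,0,-10],[0,0,0]],
    [[0,0,-20],[0,0,0]],
    [[0,0,-30],[0,0,0]],
    [[0,0,-30],[0,0,0]],
    [[0,0,-20],[0,0,0]],
  ],
  claw=0.95,
)

```text
t: 8.3
tool_pos: [0.5115, 0.0021, 0.3501]
orientation: [3.098, 0.517, 0.006]
force: [-0.4, -0.1, 0.8]
opening: 0.0882
gripper_force: 0.0
```

```bash
python3 - <<'E'
from h import *
togo(.5814,.2356,.12)
b,d,c=snap('wrist','w3.png')
E
```

```text
t 8.30 TCP [0.5115 0.0021 0.3501] toolz [ 3.6e-03 -3.0e-04 -1.0e+00] go mm [ 141.2 -198.5   63.3] open 0.0882 gf 0.0 F [-0.4 -0.1  0.8]
```

View pics/w3.png

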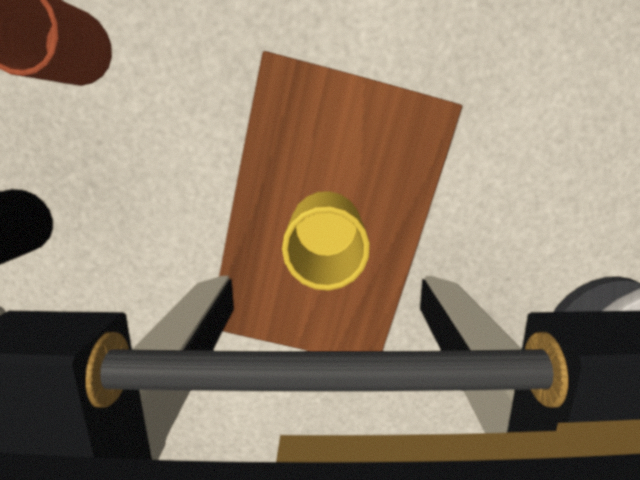

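The yellow tumbler stands upright mid-board, with its rim at (326,248). On to the terracotta tumbler.

Request:
apply_moves(
  series=[
    [[7,-10,0],[0,0,0]],
    [[14,-20,0],[0,0,0]],
    [[18,-25,0],[0,0,0]],
    [[20,-28,0],[0,0,0]],
    [[20,-28,0],[0,0,0]],
    [[20,-28,0],[0,0,0]],
    [[18,-25,0],[0,0,0]],
    [[14,-20,0],[0,0,0]],
    [[8,-10,0],[0,0,0]],
    [[3,-4,0],[0,0,0]],
    [[0,0,0],[0,0,0]],
    [[0,0,0],[0,0,0]],
  ],
  claw=1,
)

```text
t: 9.35
tool_pos: [0.5807, 0.2354, 0.3452]
orientation: [3.098, 0.518, -0.002]
force: [-1.2, 0.2, 0.0]
opening: 0.093
gripper_force: 0.0
```

Request:
apply_moves(
  series=[
    [[0,0,0],[0,0,0]],
    [[0,0,0],[0,0,0]],
    [[0,0,0],[0,0,0]],
    [[0,0,0],[0,0,0]],
  ],
)

```text
t: 9.68
tool_pos: [0.5811, 0.2348, 0.3463]
orientation: [-3.099, -0.516, -0.0]
force: [0.3, -0.2, -0.2]
opening: 0.0931
gripper_force: 0.0
```

```bash
python3 - <<'E'
from h import *
b,d,c=snap('wrist'); P=cloud(c,d); m=abs(P[...,2]-.07)<.008; p=P[m]; p=p[np.hypot(p[:,0]-.5814,p[:,1]-.2356)<.045]
(x,y),r=cv2.minEnclosingCircle(p[:,:2].astype(np.float32)); print(len(p),x,y,r)
togo(x,y,.045)
E
```

```text
1592 0.5789690613746643 0.23583531379699707 0.028909247368574142
t 9.73 TCP [0.5811 0.2349 0.3463] toolz [ 3.e-04  1.e-04 -1.e+00] go mm [ -1.8  -1.6 134.3] open 0.0929 gf 0.0 F [ 1.2 -0.6 -0.8]
```

Request:
apply_moves(
  series=[
    [[-1,-1,10],[0,0,0]],
    [[0,0,20],[0,0,0]],
    [[0,0,22],[0,0,0]],
    [[0,0,22],[0,0,0]],
    [[0,0,20],[0,0,0]],
    [[0,0,16],[0,0,0]],
    [[0,0,11],[0,0,0]],
    [[0,0,8],[0,0,0]],
    [[0,0,4],[0,0,0]],
    [[0,0,1],[0,0,0]],
    [[0,0,0],[0,0,0]],
    [[0,0,0],[0,0,0]],
  ],
)

```text
t: 10.73
tool_pos: [0.5803, 0.2363, 0.2132]
orientation: [-3.098, -0.517, -0.003]
force: [-0.4, -0.1, 0.4]
opening: 0.0931
gripper_force: 0.0
```

Request:
apply_moves(
  series=[
    [[0,0,0],[0,0,0]],
    [[0,0,0],[0,0,0]],
    [[0,0,0],[0,0,0]],
    [[0,0,0],[0,0,0]],
    [[0,0,0],[0,0,0]],
    [[0,0,0],[0,0,0]],
    [[0,0,0],[0,0,0]],
    [[0,0,0],[0,0,0]],
  ],
  claw=0.3,
)

```text
t: 11.4
tool_pos: [0.5798, 0.2361, 0.2121]
orientation: [-3.099, -0.517, -0.0]
force: [-0.8, 0.7, 1.2]
opening: 0.0587
gripper_force: 15.0
```

Request:
apply_moves(
  series=[
    [[0,0,-5],[0,0,0]],
    [[0,0,-12],[0,0,0]],
    [[0,0,-20],[0,0,0]],
    [[0,0,-25],[0,0,0]],
    [[0,0,-25],[0,0,0]],
    [[0,0,-25],[0,0,0]],
    [[0,0,-20],[0,0,0]],
    [[0,0,-12],[0,0,0]],
    [[0,0,-6],[0,0,0]],
    [[0,0,0],[0,0,0]],
  ],
)

```text
t: 12.23
tool_pos: [0.5801, 0.2362, 0.3639]
orientation: [-3.098, -0.517, -0.004]
force: [-0.3, -0.1, -2.5]
opening: 0.0585
gripper_force: 15.0
```

Request:
apply_moves(
  series=[
    [[-5,9,0],[0,0,0]],
    [[-9,17,0],[0,0,0]],
    [[-12,22,0],[0,0,0]],
    [[-14,26,0],[0,0,0]],
    [[-14,26,0],[0,0,0]],
    [[-14,26,0],[0,0,0]],
    [[-14,26,0],[0,0,0]],
    [[-14,26,0],[0,0,0]],
    [[-14,26,0],[0,0,0]],
    [[-14,26,0],[0,0,0]],
    [[-14,26,0],[0,0,0]],
    [[-14,26,0],[0,0,0]],
  ],
)

```text
t: 13.23
tool_pos: [0.5261, -0.0817, 0.3598]
orientation: [-3.098, -0.517, 0.005]
force: [-0.1, 0.2, -2.2]
opening: 0.0582
gripper_force: 15.0
```

Request:
apply_moves(
  series=[
    [[-14,26,0],[0,0,0]],
    [[-14,26,0],[0,0,0]],
    [[-14,26,0],[0,0,0]],
    [[-14,26,0],[0,0,0]],
    [[-14,26,0],[0,0,0]],
    [[-14,26,0],[0,0,0]],
    [[-11,20,0],[0,0,0]],
    [[-7,12,0],[0,0,0]],
    [[-3,5,0],[0,0,0]],
    [[0,0,0],[0,0,0]],
    [[0,0,0],[0,0,0]],
    [[0,0,0],[0,0,0]],
  ],
)

```text
t: 14.23
tool_pos: [0.4912, -0.2954, 0.3617]
orientation: [-3.098, -0.519, 0.0]
force: [0.4, 0.9, -1.0]
opening: 0.0584
gripper_force: 15.0
```

```bash
python3 - <<'E'
from h import *
togo(.492,-.2943,.1201)
b,d,c=snap('wrist','w4.png')
hsv=cv2.cvtColor(b,cv2.COLOR_BGR2HSV)
x,y,_=toplane(c,[[320,240]],.075)[0]
E
```

```text
t 14.23 TCP [ 0.4912 -0.2954  0.3617] toolz [-4.e-04  9.e-04 -1.e+00] go mm [ 1.2 -0.6 74.6] open 0.0584 gf 15.0 F [ 0.4  0.9 -1. ]
```

View pics/w4.png

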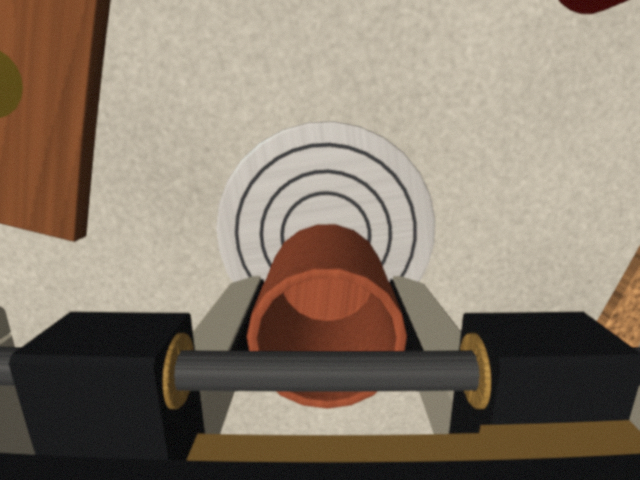

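The terracotta tumbler is held upright, rim centre at (327,338), with the ring centre at about (326,228) and the camera offset accounting for the gap. I'll lower 74 mm and then feel for contact.

Request:
apply_moves(
  series=[
    [[1,0,6],[0,0,0]],
    [[0,0,12],[0,0,0]],
    [[0,0,15],[0,0,0]],
    [[0,0,14],[0,0,0]],
    [[0,0,10],[0,0,0]],
    [[0,0,7],[0,0,0]],
    [[0,0,4],[0,0,0]],
    [[0,0,2],[0,0,0]],
    [[0,0,1],[0,0,0]],
    [[0,0,0],[0,0,0]],
    [[0,0,0],[0,0,0]],
    [[0,0,0],[0,0,0]],
  ],
)

```text
t: 15.28
tool_pos: [0.4922, -0.2965, 0.2918]
orientation: [3.098, 0.517, 0.001]
force: [0.4, 0.4, -2.4]
opening: 0.0582
gripper_force: 15.0
```

Request:
apply_moves(
  series=[
    [[0,0,0.9],[0,0,0]],
    [[0,0,0.9],[0,0,0]],
    [[0,0,0],[0,0,0]],
    [[0,0,0],[0,0,0]],
  ],
)

```text
t: 15.62
tool_pos: [0.4919, -0.2963, 0.2892]
orientation: [-3.099, -0.517, 0.0]
force: [0.1, -0.7, -1.8]
opening: 0.0588
gripper_force: 15.0
```

Request:
apply_moves(
  series=[
    [[0,0,0.8],[0,0,0]],
    [[0,0,0.8],[0,0,0]],
    [[0,0,0.4],[0,0,0]],
    [[0,0,0],[0,0,0]],
    [[0,0,0],[0,0,0]],
  ],
)

```text
t: 16.03
tool_pos: [0.4919, -0.2963, 0.2872]
orientation: [-3.099, -0.517, -0.0]
force: [0.1, -0.9, -1.7]
opening: 0.0586
gripper_force: 15.0
```

Request:
apply_moves(
  series=[
    [[0,0,0.5],[0,0,0]],
    [[0,0,0.4],[0,0,0]],
    [[0,0,0],[0,0,0]],
    [[0,0,0],[0,0,0]],
  ],
)

```text
t: 16.37
tool_pos: [0.492, -0.2963, 0.2871]
orientation: [3.099, 0.517, 0.0]
force: [-2.3, 1.0, 5.3]
opening: 0.0586
gripper_force: 15.0
```

Contact. Release and retreat.

Request:
apply_moves(
  series=[
    [[0,0,-0.5],[0,0,0]],
    [[0,0,0],[0,0,0]],
    [[0,0,0],[0,0,0]],
    [[0,0,0],[0,0,0]],
    [[0,0,0],[0,0,0]],
    [[0,0,0],[0,0,0]],
    [[0,0,-4],[0,0,0]],
    [[0,0,-10],[0,0,0]],
    [[0,0,-20],[0,0,0]],
    [[0,0,-30],[0,0,0]],
    [[0,0,-30],[0,0,0]],
    [[0,0,-20],[0,0,0]],
  ],
  claw=0.95,
)

```text
t: 17.37
tool_pos: [0.4922, -0.2964, 0.4052]
orientation: [3.096, 0.517, 0.004]
force: [0.7, -0.7, 1.3]
opening: 0.0884
gripper_force: 0.0
```

Request:
apply_moves(
  series=[
    [[0,0,-5],[0,0,0]],
    [[-12,0,0],[0,0,0]],
    [[-25,0,0],[0,0,0]],
    [[-25,0,0],[0,0,0]],
    [[-25,0,0],[0,0,0]],
    [[-12,0,0],[0,0,0]],
    [[0,0,0],[0,0,0]],
    [[0,0,0],[0,0,0]],
    [[0,0,0],[0,0,0]],
    [[0,0,0],[0,0,0]],
  ],
)

```text
t: 18.2
tool_pos: [0.3989, -0.3281, 0.4055]
orientation: [-3.098, -0.518, -0.0]
force: [0.3, 0.6, -0.5]
opening: 0.0885
gripper_force: 0.0
```

```bash
python3 - <<'E'
from h import *
b,d,c=snap('wrist'); P=cloud(c,d)
m=abs(P[...,2]-.145)<.01; p=P[m]; p=p[np.hypot(p[:,0]-.492,p[:,1]+.295)<.06]
print('ter',len(p),cv2.minEnclosingCircle(p[:,:2].astype(np.float32)))
p=P[abs(P[...,2]-.075)<.006]; print('wheel',cv2.minEnclosingCircle(p[:,:2].astype(np.float32)))
b,d,c=snap('scene','s5.png')
E
```

```text
ter 2352 ((0.49155205488204956, -0.2967180013656616), 0.029402054846286774)
wheel ((0.48982033133506775, -0.2950894832611084), 0.08024600893259048)
```

View pics/s5.png

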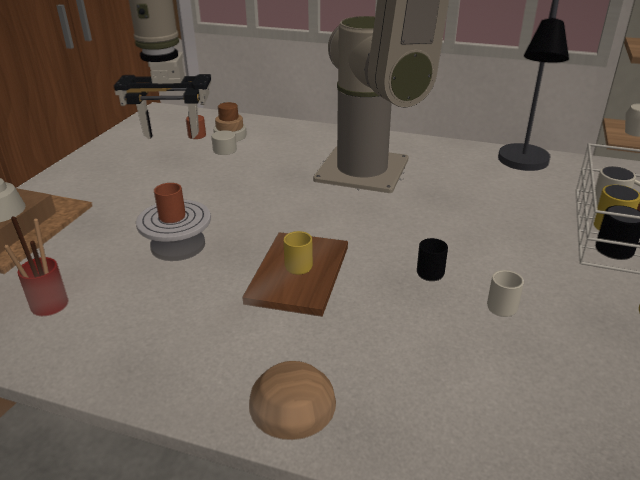

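The terracotta tumbler stands on the wheel at (170,203), about 2 mm off its axis. The yellow one stands upright on the board at (298,253), and the arm is clear.

```bash
python3 -c "from plant import robot; print(robot.close_job())"
```

```text
the job is handed in; nothing more can be done
None
```

The job is handed in at about 18 s: the yellow tumbler stands upright near the middle of the ware board, and the terracotta tumbler stands on the wheel about 2 mm off its axis; no verdict was returned.

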